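# Pack the box spanners and stack the trays

## Task

Take every box spanner out of the clip rack, rolling it sideways out past the sprung jaws because the hooked lips stop a straight pull, and lay each one home in its own cradle of the lower tray. Lay the turning bar flat on the floor of the upper tray (before or after stacking). With the spanners in, stack the upper tray squarely on the lower one so that all four corner pins drop fully into their sockets, and leave the other tools and things on the bench alone.

Things in the scene. Friction and masses are not known exactly. Their poses are not given: they have to be found in the camera images.
- rack: clip rack screwed to the bench: dark wooden board 270 x 130 x 12 mm with four clip places in a row. Origin: centre of its underside, on the bench; x along its long side, z up. Places at x = -96, -32, +32, +96 mm. A clipped spanner lies along y, its middle at y = 0, axis at z = 36 mm, held by two steel clips 10 mm wide at y = -36 and +36 mm; the barrel is free between them
- hooked_side (a point): point on the rack, 36 mm up, at the middle of its -x end. The jaw of every clip on this side is stiff; its hooked lip reaches over the barrel to 1 mm past its middle (lip from z = 46.5 to 50.5 mm) and stops a straight pull up
- sprung_side (a point): point on the rack, 36 mm up, at the middle of its +x end. Every clip's jaw on this side is sprung: hinged 20 mm below the spanner's axis, reaching 5 mm above it, it swings out to +x when the spanner is pushed against it (about 3 N per clip at first, 6 to 8 N at 14 mm) and springs back. After 12 to 14 mm sideways the spanner is clear of the lip and can rise
- lower_tray: lower tray, pale wood, loose, 0.9 kg, floor 250 (x) x 150 (y) x 6 mm. Origin: centre of its underside, on the bench; x along its long side, z up. Two ribs 8 mm thick along x, at y = -36 and +36 mm, have notches that make four cradles. At the corners, x = +-112, y = +-62 mm, posts with square sockets 15 mm wide, more than 14 mm deep, open at the top at z = 48 mm
- upper_tray: upper tray, pale wood, 0.5 kg, 250 (x) x 150 (y) mm, wall tops 40 mm above the pin tips. Stands on four corner pins 10 mm thick, 14 mm long, tips tapered, at x = +-112, y = +-62 mm. Origin: centre, level with the pin tips; x along its long side. Stacked home (either way round) its origin is 34 mm above the lower tray's; 48 mm if the pins stand on the posts
- handle (a point): centre of the upper tray's dark wooden handle bar, 63 mm above the pin tips: 14 mm wide (tray y), 18 mm high, 120 mm long (tray x), with 34 mm of room under it between its feet, which are 96 mm apart
- cradle1 (a point): middle of the axis of a spanner laid home in this cradle, at x = -75 mm of the lower tray, 30 mm above its underside; the spanner lies along the tray's y. The notch floor is 9 mm below, the notch 32 mm wide, the rounded teeth beside it rise to 13 mm above this point
- cradle2 (a point): middle of the axis of a spanner laid home in this cradle, at x = -25 mm of the lower tray, 30 mm above its underside; the spanner lies along the tray's y. The same as cradle1
- cradle3 (a point): middle of the axis of a spanner laid home in this cradle, at x = 25 mm of the lower tray, 30 mm above its underside; the spanner lies along the tray's y. The same as cradle1
- cradle4 (a point): middle of the axis of a spanner laid home in this cradle, at x = 75 mm of the lower tray, 30 mm above its underside; the spanner lies along the tray's y. The same as cradle1
- turning_bar: turning bar for the spanners: plain square steel bar 10 x 10 mm, 120 mm long, 0.09 kg, lying on the bench on the far side. Origin: middle of its underside as it starts; its y axis runs along its length
- free_side (a point): point on the upper tray's floor (20 mm above the pin tips), 40 mm from the handle's centre line on its empty side: 64 mm of clear floor between handle (half width 7 mm) and wall, 240 mm long along tray x. On the other side four small sockets are fixed
- spanner1: tubular box spanner, bare steel: a round barrel 18 mm in diameter and 88 mm long with a hexagon end, 20 mm across flats (23 across corners) and 16 mm long, at each end; 120 mm long in all, 0.12 kg. Its origin is the middle of its axis, its y axis runs along its length. Starts level in a pair of spring clips on the rack; may be absent
- spanner2: another tubular box spanner, the same as spanner1 in size, origin and axes; may be absent
- spanner3: another tubular box spanner, the same as spanner1 in size, origin and axes; may be absent
- spanner4: another tubular box spanner, the same as spanner1 in size, origin and axes; may be absent
- wrench: bystander, to be left alone: open-ended wrench, steel, 180 mm long, lying flat; its origin is on its underside
- screwdriver: bystander, to be left alone: screwdriver, 170 mm long, lying flat; its origin is on its underside
- oil_can: bystander, to be left alone: red oil can, 56 mm in diameter, 80 mm high, upright; its origin is on its underside
- bearing: bystander, to be left alone: steel bearing ring, 52 mm across, 16 mm high, lying flat; its origin is on its underside
- mug: bystander, to be left alone: white mug, 72 mm across, 85 mm high, upright; its origin is on its underside
- hammer: bystander, to be left alone: hammer, 220 mm long, lying flat; its origin is on its underside
Not all that is in view belongs to the job. Leave any blue or yellow look-alike of the spanner3 alone.

How it is judged:
On the way, in this order (a step that is already met when the one before it is completed fails the run):
1. every spanner present lies home in a cradle of the lower tray, let go, with the upper tray not yet on it (z of spanner1 in the frame of lower_tray between 0.026 and 0.034 m and x of spanner1 in the frame of lower_tray between -0.088 and 0.088 m and y of spanner1 in the frame of lower_tray between -0.012 and 0.012 m and angle between the y axis of each of spanner1, spanner2, spanner3, spanner4 and the y axis of lower_tray, either way round below 0.12 rad and linear speed of each of spanner1, spanner2, spanner3, spanner4 below 0.03 m/s and z of spanner2 in the frame of lower_tray between 0.026 and 0.034 m and x of spanner2 in the frame of lower_tray between -0.088 and 0.088 m and y of spanner2 in the frame of lower_tray between -0.012 and 0.012 m and z of spanner3 in the frame of lower_tray between 0.026 and 0.034 m and x of spanner3 in the frame of lower_tray between -0.088 and 0.088 m and y of spanner3 in the frame of lower_tray between -0.012 and 0.012 m and z of spanner4 in the frame of lower_tray between 0.026 and 0.034 m and x of spanner4 in the frame of lower_tray between -0.088 and 0.088 m and y of spanner4 in the frame of lower_tray between -0.012 and 0.012 m and angle between lower_tray's own z axis and vertical below 0.05 rad and distance between upper_tray and lower_tray above 0.1 m and contact force between each of spanner1, spanner2, spanner3, spanner4 and the fingers below 0.2 N), for 0.2 s.
2. the upper tray sits on the lower tray with its pins in the sockets (x of upper_tray in the frame of lower_tray between -0.006 and 0.006 m and y of upper_tray in the frame of lower_tray between -0.006 and 0.006 m and z of upper_tray in the frame of lower_tray between 0.03 and 0.038 m and angle between the z axis of upper_tray and the z axis of lower_tray, either way round below 0.04 rad and angle between the x axis of upper_tray and the x axis of lower_tray, either way round below 0.06 rad and linear speed of upper_tray below 0.02 m/s), for 0.2 s.
At the end, for the whole second after the job is handed in: spanners at rest in cradles (axis 30 +-4 mm up, within 12 mm of centre line, 0.12 rad of parallel); upper tray at rest on it (x, y within 6 mm, pin tips 34 +-4 mm up, level within 0.04 rad, square within 0.06 rad); lower tray flat on the bench; turning bar lies level in the upper tray (all of step 2 and z of spanner1 in the frame of lower_tray between 0.026 and 0.034 m and x of spanner1 in the frame of lower_tray between -0.088 and 0.088 m and y of spanner1 in the frame of lower_tray between -0.012 and 0.012 m and angle between the y axis of each of spanner1, spanner2, spanner3, spanner4 and the y axis of lower_tray, either way round below 0.12 rad and linear speed of each of spanner1, spanner2, spanner3, spanner4, turning_bar below 0.03 m/s and z of spanner2 in the frame of lower_tray between 0.026 and 0.034 m and x of spanner2 in the frame of lower_tray between -0.088 and 0.088 m and y of spanner2 in the frame of lower_tray between -0.012 and 0.012 m and z of spanner3 in the frame of lower_tray between 0.026 and 0.034 m and x of spanner3 in the frame of lower_tray between -0.088 and 0.088 m and y of spanner3 in the frame of lower_tray between -0.012 and 0.012 m and z of spanner4 in the frame of lower_tray between 0.026 and 0.034 m and x of spanner4 in the frame of lower_tray between -0.088 and 0.088 m and y of spanner4 in the frame of lower_tray between -0.012 and 0.012 m and angle between lower_tray's own z axis and vertical below 0.05 rad and z of turning_bar in the frame of upper_tray between 0.015 and 0.034 m and x of turning_bar in the frame of upper_tray between -0.12 and 0.12 m and y of turning_bar in the frame of upper_tray between -0.072 and 0.072 m and angle between the y axis of turning_bar and the z axis of upper_tray, either way round above 1.5 rad and height (world z) of lower_tray between -0.006 and 0.006 m); the robot touches nothing.
It fails at once if a bystander (wrench, screwdriver, oil can, bearing, mug or hammer) is shifted by more than 40 mm (distance of any of wrench, screwdriver, oil_can, bearing, mug, hammer from where it was at the start of the episode above 0.04 m).
It fails at once if the oil can or the mug is tipped over (angle between any of oil_can, mug's own z axis and vertical above 0.5 rad).
Of spanner1, spanner2, spanner3, spanner4 only 3 to 4 are there at a start; the rules pass over those that are not, and their reading is None.
At some moment in a run one of upper_tray may be knocked a few centimetres aside while the robot is not near it.
Once in a run the grip may slacken for a moment while it holds something.
It also fails if it takes over 210 s, if anything falls off the work surface, if the arm or the gripper's body presses on something with over 40 N, if the wrist force passes 120 N, or if a joint passes its speed limit or range.

## Robot

A 6-joint arm with a two-finger parallel gripper is mounted at the origin on the work surface. World frame = base frame: x ahead of the robot, y to its left, z up, the work surface at z = 0. Lengths are in m, angles in rad, forces in N, time in s.
With the tool pointing down it reaches from about 0.375 to 0.9 m from the base axis. Payload 3.1 kg.
Tool frame: the origin (TCP) lies between the finger pads; the fingertips stand 22 mm ahead of it and the grasp point (between the pads) lies 3 mm ahead of it; z points along the fingers, y is the direction in which the jaws open and shut (so a half turn about z gives the same grasp; the last joint's range is limited). The gripper opens to 87 mm and grips with 3 to 60 N. Pads are 19 mm wide; open, the fingers measure 117 mm over their backs; the gripper's body (75 mm by 190 mm) begins 51 mm behind the grasp point.
Start: joints at [-1.425, 0.527, 1.433, -0, 1.181, -0.178], TCP at [0.199, -0.592, 0.245] pointing down, gripper open.
Joint ranges: [-3.08, 3.08], [-0.75, 2.2], [0.22, 2.44], [-1.43, 4.57], [0, 2.65], [-2.85, 2.85]. Speed limits (rad/s): [2.79, 2.79, 3.14, 3.14, 3.14, 3.14].

## Interface

Orientations are given as a unit quaternion [x, y, z, w].
In Python, from rig import get_obs, camera, get_calibration, hand_in, search_frame gives the robot as it stands.
- The arm moves only by the shell command python3 -m jog 'ROWS' [FORCE]. ROWS is JSON, a list of rows, each an object with "grip": the closure in counts, from 0 (fully open) to 255 (shut); "travel": the shift along the world's x, y, z in cm, a list of three; "twist": the turn about the world's z in degrees. A call has 1 to 8 rows; each row shifts and turns the commanded pose from where the row before left it; what a row does not reach is not made up. A row lasts 1/10 s, in which the tool goes at most 50 mm and 8.59 degrees, less where a joint would pass 70% of its speed; a pose out of reach is approached as far as the arm can. A call is refused whole if a number of a shift passes 5 or a number of a turn 8.59, either way. A call with a gripper value outside its range is refused whole. The fingers move at their own pace and stop on an object; FORCE is the grip in N (left out, the last holds). Time passes only in rows, so rows that do not move let the fingers close. It gives the time, the measured TCP pose, the force and the opening at its end, in the units of the state.
- get_obs(): the state, without advancing time (a new reading comes with each control period).
- camera(name): name is "side" or "top"; returns the picture (384x512x3 uint8, red, green, blue); there is no depth.
- get_calibration(name): a dict with "fx", "fy", "cx", "cy" (pixels), "R" (3x3) and "t" (3): a world point X has camera coordinates R X + t. Camera axes: x right, y down, z forward; pixel columns grow to the right and rows downward; lengths in m; the calibration is good to about 2 mm. A picture is of the moment at which its call begins. get_calibration takes no time and is no camera call.
- hand_in(): hands the job in, once; it reports no verdict.
Trained networks look in the newest picture that a camera, given by its name, has taken for a name from the list of things; names that differ only in an ending like _2 or _b are one class to them, and where a whole thing is asked for, a point or a joint stands for the part that bears it (a point fixed in the world has none). Each returns a list of dicts, best first, with "p" (0 to 1); they miss things now and then, are a little off and sometimes report something else, mostly with a low value. They report only what shows in the picture. A call takes as long as a camera call. They do not tell look-alikes from the thing itself.
- search_frame(target, camera): "at" ([x, y, z] in m, in world coordinates, good to about 4 mm: the middle of the surface that is visible of it).
The state is a dict: "time": time; "q": joint angles; "joint_velocities": joint speeds; "joint_torque": joint torques, N m; "position": TCP position; "tool_rot": TCP orientation; "ft_force": force on the tool from outside, world axes, zero at the start; "moment": the same for the moment, N m; "grip_width": finger opening in m.
Only numpy, scipy, OpenCV 4.12 (cv2) and the standard library are available. Lean on these libraries where they do the work, as an engineer would, in place of code of your own. Each camera call takes 0.05 s, during which the arm holds its last target. There are 200 camera calls.

## Working session

There is one attempt and no reset: what is moved stays moved. The work goes in short steps, Python scripts to look and compute and a shell command to move; the robot and the scene stay as the last step left them, time stands still between calls to the robot, and variables do not carry over. Pictures are saved under pics/ and viewed, about 12 in all and at most 16, crops included, and the job is handed in when it is done.

```bash
ls; mkdir -p pics; python3 - <<'E'
from rig import *
import cv2,numpy as np
for n in("top","side"):
    im=camera(n); cv2.imwrite(f"pics/{n}0.png",cv2.cvtColor(im,cv2.COLOR_RGB2BGR))
    c=get_calibration(n); print(n,{k:np.round(v,4).tolist() for k,v in c.items()})
for t in("rack","hooked_side","sprung_side","lower_tray","upper_tray","handle","cradle1","cradle4","free_side","turning_bar","spanner1"):
    for n in("top","side"):
        print(t,n,[(np.round(d["at"],3).tolist(),round(d["p"],2)) for d in search_frame(t,n)])
print(get_obs())
E
```

```text
pics
top {'fx': 494.4562, 'fy': 494.4562, 'cx': 248.2343, 'cy': 184.4556, 'R': [[0.0163, -0.9997, 0.0194], [-0.9867, -0.0192, -0.1616], [0.1619, -0.0166, -0.9867]], 't': [-0.0257, 0.4947, 1.3921]}
side {'fx': 463.2211, 'fy': 463.2211, 'cx': 253.4197, 'cy': 197.5679, 'R': [[0.9858, -0.1675, -0.01], [-0.1043, -0.5648, -0.8186], [0.1315, 0.808, -0.5743]], 't': [-0.4895, 0.1057, 1.616]}
rack top [([0.513, -0.006, 0.013], 0.91)]
rack side [([0.511, 0.24, 0.011], 0.75), ([0.735, -0.325, 0.061], 0.72), ([0.516, -0.03, 0.011], 0.6)]
hooked_side top [([0.513, -0.01, 0.016], 0.78)]
hooked_side side [([0.515, -0.029, 0.011], 0.85), ([0.804, 0.006, 0.02], 0.32)]
sprung_side top [([0.518, -0.002, 0.012], 0.69)]
sprung_side side [([0.519, -0.027, 0.015], 0.63), ([0.521, -0.298, 0.02], 0.18)]
lower_tray top [([0.513, 0.266, 0.006], 0.81)]
lower_tray side [([0.511, 0.238, 0.015], 0.61)]
upper_tray top [([0.525, -0.295, 0.019], 0.96)]
upper_tray side [([0.527, -0.298, 0.022], 0.74)]
handle top [([0.518, -0.293, 0.02], 0.91), ([0.512, 0.268, 0.007], 0.5)]
handle side [([0.522, -0.299, 0.022], 0.95)]
c
[... 870 characters left out ...]
: 1.2, 'q': array([-1.42449650e+00,  5.27504609e-01,  1.43270964e+00,  2.86294050e-05,
        1.18138454e+00, -1.78506089e-01]), 'joint_velocities': array([-9.73290204e-04,  6.04471233e-04,  1.43463856e-03, -8.25236884e-05,
        1.13615444e-03, -2.01547514e-04]), 'joint_torque': array([-7.65976415e-05, -4.40017784e+01, -1.76983398e+01,  6.34295284e-02,
        5.06867340e-02, -1.90875113e-05]), 'position': array([ 0.1994813 , -0.59228756,  0.24454249]), 'tool_rot': array([ 9.86842477e-01,  1.61684645e-01,  1.32907358e-05, -2.85871649e-06]), 'ft_force': array([0.28864332, 0.45230056, 0.69334068]), 'moment': array([ 0.01669629,  0.02409977, -0.02408914]), 'grip_width': 0.08700543306615402}
```

View pics/top0.png

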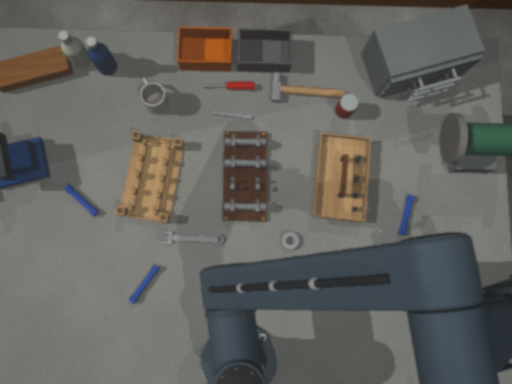

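View pics/side0.png

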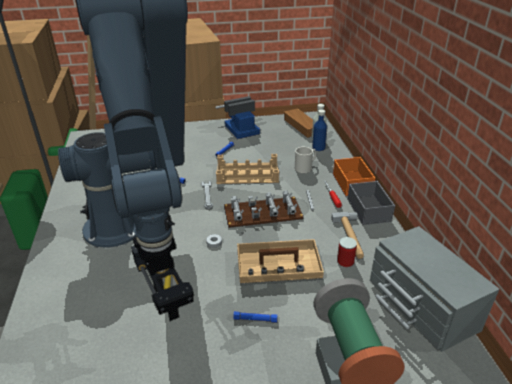

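```bash
python3 - <<'E'
import cv2,numpy as np
t=cv2.imread("pics/top0.png"); s=cv2.imread("pics/side0.png")
a=cv2.resize(t[125:230,215:275],None,fx=5.7,fy=5.7,interpolation=cv2.INTER_CUBIC)
b=cv2.resize(s[185:230,220:308],None,fx=5,fy=5,interpolation=cv2.INTER_CUBIC)
w=np.zeros((600,800,3),np.uint8); w[:a.shape[0],:a.shape[1]]=a; w[:b.shape[0],350:350+b.shape[1]]=b
c=cv2.resize(s[235:290,230:330],None,fx=4.4,fy=4.4,interpolation=cv2.INTER_CUBIC)
w[300:300+c.shape[0],350:350+c.shape[1]]=c[:, :450]
cv2.imwrite("pics/c1.png",w)
w=np.hstack([cv2.resize(t[125:230,112:190],None,fx=5,fy=5,interpolation=cv2.INTER_CUBIC),cv2.resize(t[125:230,305:380],None,fx=5,fy=5,interpolation=cv2.INTER_CUBIC)])
cv2.imwrite("pics/c2.png",w)
E
```

```text
(no output)
```

View pics/c1.png

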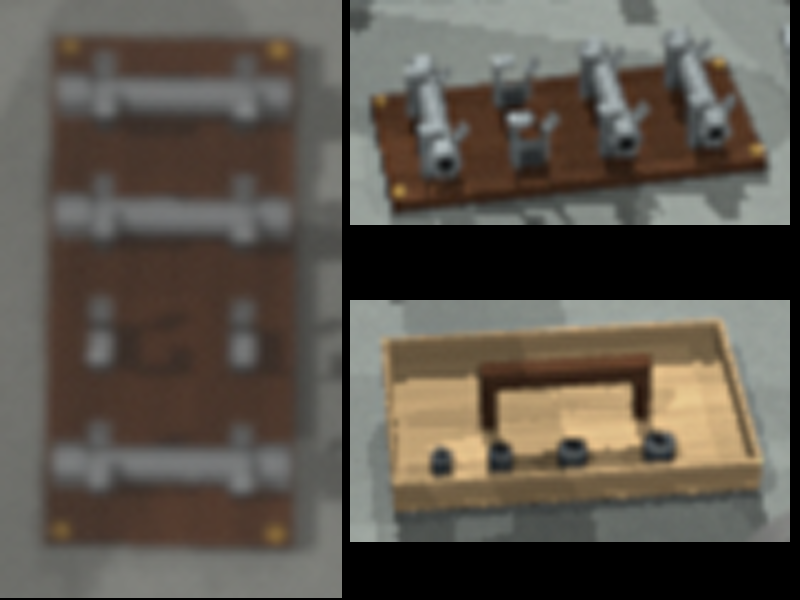

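View pics/c2.png

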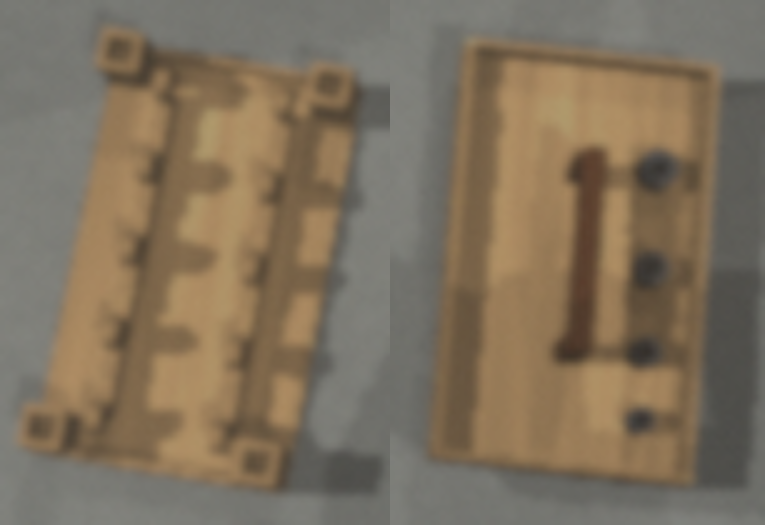

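```bash
cat > h.py <<'E'
from rig import *
import numpy as np, cv2
from scipy.optimize import least_squares
def shot(name,fn):
    im=cv2.cvtColor(camera(name),cv2.COLOR_RGB2BGR); cv2.imwrite("pics/"+fn,im); return im
def proj(name,P):
    c=get_calibration(name); X=np.atleast_2d(P)@np.array(c["R"]).T+np.array(c["t"])
    return np.c_[c["fx"]*X[:,0]/X[:,2]+c["cx"],c["fy"]*X[:,1]/X[:,2]+c["cy"]]
def ray(name,px,z):
    c=get_calibration(name); R=np.array(c["R"]); o=-R.T@np.array(c["t"])
    d=R.T@np.array([(px[0]-c["cx"])/c["fx"],(px[1]-c["cy"])/c["fy"],1]); return o+d*(z-o[2])/d[2]
def world(L,p):
    L=np.atleast_2d(L); c,s=np.cos(p[2]),np.sin(p[2])
    return np.c_[p[0]+c*L[:,0]-s*L[:,1],p[1]+s*L[:,0]+c*L[:,1],L[:,2]]
def fit(L,px,p0,name="top"):
    r=least_squares(lambda p:(proj(name,world(L,p))-px).ravel(),p0)
    return r.x,np.round((r.fun.reshape(-1,2)),1).tolist()
def crop(u,v,s,ox,oy): return [(u+.5)/s-.5+ox,(v+.5)/s-.5+oy]
E
python3 - <<'E'
from h import *
# order: (+x,+y),(+x,-y),(-x,+y),(-x,-y)
def rect(a,b,z): return np.array([[a,b,z],[a,-b,z],[-a,b,z],[-a,-b,z]])
def show(n,r): p,e=r; print(n,np.round(p[:2],4),"yaw",round(np.degrees(p[2]),1),e); return p
r=show("rack",fit(rect(.135,.065,.012),[crop(*q,5.7,215,125) for q in[(50,38),(297,38),(45,545),(293,547)]],[.51,0,0]))
l=show("lower",fit(rect(.112,.062,.048),[crop(*q,5,112,125) for q in[(120,52),(330,88),(40,428),(257,460)]],[.51,.26,0]))
u=show("upper",fit(rect(.125,.075,.040),[crop(q[0]-390,q[1],5,305,125) for q in[(465,38),(720,66),(430,458),(693,486)]],[.52,-.29,0]))
print("handle ends",[np.round(ray("top",crop(q[0]-390,q[1],5,305,125),.072),4) for q in[(592,158),(571,354)]], world([[.053,0,.072],[-.053,0,.072]],u).round(4))
print("spanners",world([[x,0,.036] for x in(-.096,.032,.096)],r).round(4))
print("spanner px chk",[ray("top",crop(*q,5.7,215,125),.045).round(4) for q in[(175,95),(172,215),(172,465)]])
print("cradles",world([[x,0,.030] for x in(-.075,-.025,.025,.075)],l).round(4))
t=cv2.imread("pics/top0.png")[100:130,200:265]; cv2.imwrite("pics/c3.png",cv2.resize(t,None,fx=10,fy=10,interpolation=cv2.INTER_CUBIC))
E
```

```text
rack [ 0.5275 -0.0063] yaw 0.6 [[0.0, -0.5], [-0.1, -0.0], [-0.4, 0.2], [0.6, 0.2]]
lower [0.5144 0.2692] yaw -8.5 [[0.0, -0.2], [-0.1, -0.5], [0.3, -0.1], [-0.2, 0.7]]
upper [ 0.5242 -0.2902] yaw -5.0 [[0.3, 0.2], [-0.3, -0.1], [0.4, -0.0], [-0.4, -0.1]]
handle ends [array([ 0.5775, -0.2928,  0.072 ]), array([ 0.4636, -0.2791,  0.072 ])] [[ 0.577  -0.2948  0.072 ]
 [ 0.4714 -0.2855  0.072 ]]
spanners [[ 0.4315 -0.0073  0.036 ]
 [ 0.5595 -0.006   0.036 ]
 [ 0.6235 -0.0054  0.036 ]]
spanner px chk [array([ 0.6224, -0.0061,  0.045 ]), array([ 0.5594, -0.0057,  0.045 ]), array([ 0.4311, -0.0079,  0.045 ])]
cradles [[0.4402 0.2803 0.03  ]
 [0.4897 0.2729 0.03  ]
 [0.5391 0.2655 0.03  ]
 [0.5886 0.2582 0.03  ]]
```

View pics/c3.png

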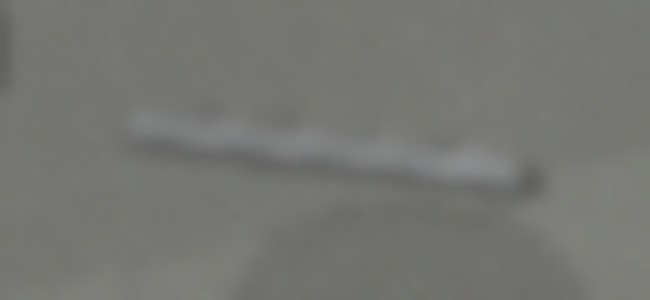

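```bash
python3 -m jog '[{"grip":138,"travel":[2,2.8,0],"twist":3.6},{"grip":138,"travel":[2,2.8,0],"twist":3.6},{"grip":138,"travel":[2,2.8,0],"twist":3.6},{"grip":138,"travel":[2,2.8,0],"twist":3.6},{"grip":138,"travel":[2,2.8,0],"twist":3.6},{"grip":138,"travel":[2,2.8,0],"twist":3.6},{"grip":138,"travel":[2,2.8,0],"twist":3.6},{"grip":138,"travel":[2,2.8,0],"twist":3.6}]' 40; python3 -m jog '[{"grip":138,"travel":[2,2.8,0],"twist":3.6},{"grip":138,"travel":[2,2.8,0],"twist":3.6},{"grip":138,"travel":[2,2.8,0],"twist":3.6},{"grip":138,"travel":[2,2.8,0],"twist":3.6},{"grip":138,"travel":[2,2.8,0],"twist":3.6},{"grip":138,"travel":[2,2.8,0],"twist":3.6},{"grip":138,"travel":[2,2.8,0],"twist":3.6},{"grip":138,"travel":[2,2.8,0],"twist":3.6}]';  python3 -c "
from h import *
a,b=[ray('top',crop(*q,10,200,100),.01) for q in((128,122),(520,172))]; print('bar',(a+b)/2,np.linalg.norm(a-b),np.degrees(np.arctan2(*(a-b)[:2])))"
```

```text
time: 2.0
position: [0.3602, -0.3672, 0.2447]
tool_rot: [0.915, 0.403, 0.0, 0.0]
ft_force: [-0.3, 0.3, 0.3]
grip_width: 0.0411
time: 2.8
position: [0.5203, -0.1431, 0.2447]
tool_rot: [0.786, 0.618, 0.0, 0.0]
ft_force: [-0.0, -0.3, -0.9]
grip_width: 0.0401
bar [0.71452424 0.03538765 0.01      ] 0.11967634202346947 6.262036820589626
```

```bash
python3 -m jog '[{"grip":138,"travel":[2.57,3.45,-2],"twist":3.6},{"grip":138,"travel":[2.57,3.45,-2],"twist":3.6},{"grip":138,"travel":[2.57,3.45,-2],"twist":3.6},{"grip":138,"travel":[2.57,3.45,-2],"twist":3.6},{"grip":138,"travel":[0,0,-3.5],"twist":0},{"grip":138,"travel":[0,0,-3.5],"twist":0},{"grip":138,"travel":[0,0,0],"twist":0},{"grip":138,"travel":[0,0,0],"twist":0}]';  python3 -c "
from h import *
im=shot('side','s1.png'); im2=shot('top','t1.png')
cv2.imwrite('pics/s1c.png',np.hstack([cv2.resize(im[140:240,215:325],(550,500),interpolation=cv2.INTER_CUBIC),cv2.resize(im2[120:220,220:270],(250,500),interpolation=cv2.INTER_CUBIC)]))"
```

```text
time: 3.6
position: [0.6222, -0.0063, 0.0944]
tool_rot: [0.703, 0.711, -0.0, -0.0]
ft_force: [0.1, 0.9, -0.3]
grip_width: 0.0398
```

View pics/s1c.png

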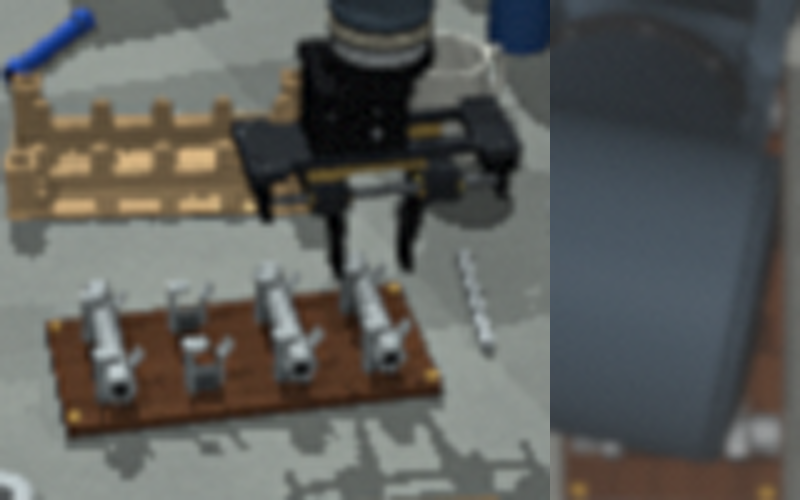

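```bash
python3 -m jog '[{"grip":138,"travel":[0,0,-2.5],"twist":0},{"grip":138,"travel":[0,0,-2],"twist":0},{"grip":138,"travel":[0,0,-1],"twist":0},{"grip":138,"travel":[0,0,0],"twist":0}]' 40; python3 -m jog '[{"grip":255,"travel":[0,0,0],"twist":0},{"grip":255,"travel":[0,0,0],"twist":0},{"grip":255,"travel":[0,0,0],"twist":0},{"grip":255,"travel":[0,0,0],"twist":0}]'
```

```text
time: 4.1
position: [0.6223, -0.0066, 0.0399]
tool_rot: [0.704, 0.711, 0.0, 0.0]
ft_force: [0.0, 0.9, 0.5]
grip_width: 0.0403
time: 4.5
position: [0.6232, -0.0064, 0.0404]
tool_rot: [0.703, 0.711, 0.001, 0.001]
ft_force: [-0.2, -1.2, 1.3]
grip_width: 0.0169
```

```bash
python3 -m jog '[{"grip":255,"travel":[0.4,0,0],"twist":0},{"grip":255,"travel":[0.4,0,0],"twist":0},{"grip":255,"travel":[0.4,0,0],"twist":0},{"grip":255,"travel":[0.3,0,0],"twist":0},{"grip":255,"travel":[0,0,0],"twist":0},{"grip":255,"travel":[0,0,0],"twist":0}]'; python3 -m jog '[{"grip":255,"travel":[0,0,0.5],"twist":0},{"grip":255,"travel":[0,0,0.5],"twist":0},{"grip":255,"travel":[0,0,0.5],"twist":0}]'
```

```text
time: 5.1
position: [0.6268, -0.0061, 0.0401]
tool_rot: [0.703, 0.712, -0.008, -0.009]
ft_force: [-18.9, -3.4, 19.9]
grip_width: 0.0169
time: 5.4
position: [0.629, -0.0054, 0.0455]
tool_rot: [0.703, 0.711, -0.006, -0.007]
ft_force: [4.0, -1.6, -51.8]
grip_width: 0.0171
```

```bash
python3 -m jog '[{"grip":255,"travel":[0,0,-0.5],"twist":0},{"grip":255,"travel":[0,0,0],"twist":0}]';python3 -m jog '[{"grip":255,"travel":[0,0,0],"twist":0},{"grip":255,"travel":[0,0,0],"twist":0}]';  python3 -c "
from h import *
im=shot('side','s2.png')
cv2.imwrite('pics/s2c.png',cv2.resize(im[170:230,255:325],(700,600),interpolation=cv2.INTER_CUBIC)); o=get_obs(); print(o['ft_force'],o['moment'],o['position'],o['q'])"
```

```text
time: 5.6
position: [0.6309, -0.0054, 0.0459]
tool_rot: [0.703, 0.711, -0.005, -0.006]
ft_force: [-6.4, -0.1, -10.6]
grip_width: 0.0169
time: 5.8
position: [0.6308, -0.0055, 0.0459]
tool_rot: [0.703, 0.711, -0.005, -0.006]
ft_force: [-6.6, -0.8, -11.7]
grip_width: 0.0167
[ -5.43264924  -0.43802915 -11.5631395 ] [-0.18308859  0.88919     0.00861799] [ 0.63076362 -0.00544781  0.04593348] [-1.85120388e-01  8.01464460e-01  1.53584759e+00 -1.22235308e-03
  8.19897450e-01 -1.95428860e-01]
```

View pics/s2c.png

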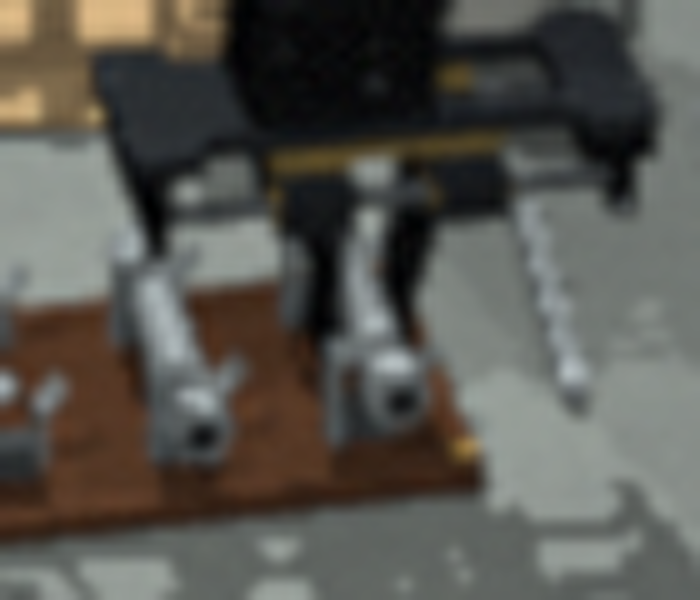

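```bash
python3 -m jog '[{"grip":255,"travel":[0,0,-0.4],"twist":0},{"grip":255,"travel":[0.3,0,0],"twist":0},{"grip":255,"travel":[0.2,0,0],"twist":0},{"grip":255,"travel":[0,0,0],"twist":0}]' 50;python3 -m jog '[{"grip":255,"travel":[0.3,0,0],"twist":0},{"grip":255,"travel":[0.2,0,0],"twist":0},{"grip":255,"travel":[0,0,0],"twist":0}]'
```

```text
time: 6.25
position: [0.6351, -0.0055, 0.0436]
tool_rot: [0.703, 0.711, -0.005, -0.007]
ft_force: [-10.0, -0.5, 0.0]
grip_width: 0.0167
time: 6.55
position: [0.638, -0.0053, 0.0429]
tool_rot: [0.703, 0.711, -0.007, -0.009]
ft_force: [-12.0, -1.3, -1.2]
grip_width: 0.0164
```

```bash
python3 -m jog '[{"grip":255,"travel":[0.2,0,0],"twist":0},{"grip":255,"travel":[0,0,0.3],"twist":0},{"grip":255,"travel":[0,0,0.3],"twist":0},{"grip":255,"travel":[0,0,0.3],"twist":0},{"grip":255,"travel":[0,0,0.3],"twist":0}]' 50;python3 -m jog '[{"grip":255,"travel":[0,0,0.5],"twist":0},{"grip":255,"travel":[0,0,0.5],"twist":0},{"grip":255,"travel":[0,0,0],"twist":0}]'
```

```text
time: 7.05
position: [0.6495, -0.0062, 0.0579]
tool_rot: [0.703, 0.711, 0.0, 0.0]
ft_force: [1.0, 0.1, -0.7]
grip_width: 0.0167
time: 7.35
position: [0.6505, -0.0065, 0.0688]
tool_rot: [0.703, 0.711, 0.001, 0.001]
ft_force: [-0.5, 0.6, -0.6]
grip_width: 0.0165
```

```bash
python3 -m jog '[{"grip":255,"travel":[0,0,4],"twist":0},{"grip":255,"travel":[0,0,4],"twist":0},{"grip":255,"travel":[-1.03,4.4,0],"twist":-2.3},{"grip":255,"travel":[-1.03,4.4,0],"twist":-2.3},{"grip":255,"travel":[-1.03,4.4,0],"twist":-2.3},{"grip":255,"travel":[-1.03,4.4,0],"twist":-2.2},{"grip":255,"travel":[-1.03,4.4,0],"twist":0},{"grip":255,"travel":[-1.03,4.4,0],"twist":0}]';python3 -m jog '[{"grip":255,"travel":[0,0,-3],"twist":0},{"grip":255,"travel":[0,0,-3],"twist":0},{"grip":255,"travel":[0,0,0],"twist":0},{"grip":255,"travel":[0,0,0],"twist":0}]' ;  python3 -c "
from h import *
im=shot('side','s3.png');im2=shot('top','t3.png')
cv2.imwrite('pics/s3c.png',np.hstack([cv2.resize(im[100:200,195:300],(525,500),interpolation=cv2.INTER_CUBIC),cv2.resize(im2[120:225,110:190],(270,500))]))"
```

```text
time: 8.15
position: [0.587, 0.2594, 0.1477]
tool_rot: [0.758, 0.653, 0.0, 0.0]
ft_force: [0.9, -0.5, -1.8]
grip_width: 0.0169
time: 8.55
position: [0.5874, 0.2576, 0.0873]
tool_rot: [0.758, 0.653, -0.0, -0.0]
ft_force: [0.6, 0.6, -0.7]
grip_width: 0.0168
```

View pics/s3c.png

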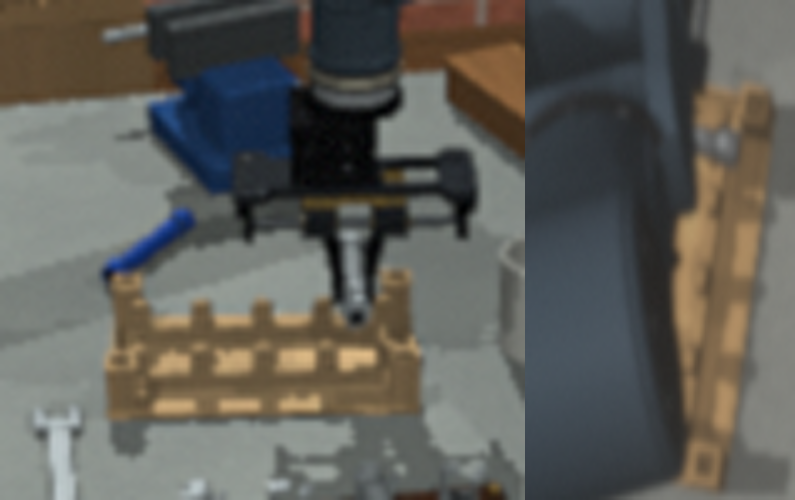

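```bash
python3 -m jog '[{"grip":255,"travel":[0.1,0,-2],"twist":0},{"grip":255,"travel":[0,0,-2],"twist":0},{"grip":255,"travel":[0,0,-0.7],"twist":0},{"grip":255,"travel":[0,0,0],"twist":0},{"grip":255,"travel":[0,0,0],"twist":0}]';python3 -m jog '[{"grip":255,"travel":[0,0,-0.3],"twist":0},{"grip":255,"travel":[0,0,-0.2],"twist":0},{"grip":255,"travel":[0,0,0],"twist":0}]'
```

```text
time: 9.15
position: [0.5895, 0.2578, 0.0418]
tool_rot: [0.758, 0.653, 0.001, 0.0]
ft_force: [0.8, 0.7, -0.8]
grip_width: 0.017
time: 9.45
position: [0.5885, 0.2577, 0.0357]
tool_rot: [0.758, 0.653, 0.0, 0.0]
ft_force: [-0.4, 0.5, -1.5]
grip_width: 0.017
```

```bash
python3 -m jog '[{"grip":255,"travel":[0,0,-0.2],"twist":0},{"grip":255,"travel":[0,0,-0.1],"twist":0},{"grip":255,"travel":[0,0,0],"twist":0}]'; python3 -m jog '[{"grip":165,"travel":[0,0,0],"twist":0},{"grip":165,"travel":[0,0,0],"twist":0},{"grip":165,"travel":[0,0,0],"twist":0},{"grip":165,"travel":[0,0,3],"twist":0},{"grip":165,"travel":[0,0,4],"twist":0},{"grip":165,"travel":[0,0,4],"twist":0}]'
```

```text
time: 9.75
position: [0.5887, 0.2578, 0.0349]
tool_rot: [0.757, 0.653, 0.0, 0.0]
ft_force: [-3.4, -1.6, 11.2]
grip_width: 0.0169
time: 10.35
position: [0.5879, 0.2575, 0.1426]
tool_rot: [0.758, 0.653, -0.001, -0.001]
ft_force: [0.4, 0.1, 0.5]
grip_width: 0.0302
```

```bash
python3 -m jog '[{"grip":138,"travel":[-0.5,-4.4,0],"twist":2.3},{"grip":138,"travel":[-0.5,-4.4,0],"twist":2.3},{"grip":138,"travel":[-0.5,-4.4,0],"twist":2.3},{"grip":138,"travel":[-0.5,-4.4,0],"twist":2.2},{"grip":138,"travel":[-0.5,-4.4,0],"twist":0},{"grip":138,"travel":[-0.4,-4.4,0],"twist":0},{"grip":138,"travel":[0,0,-4],"twist":0},{"grip":138,"travel":[0,0,0],"twist":0}]'
```

```text
time: 11.15
position: [0.5563, -0.0073, 0.0989]
tool_rot: [0.704, 0.71, -0.002, -0.004]
ft_force: [-0.7, 0.2, -0.5]
grip_width: 0.0399
```

```bash
python3 -m jog '[{"grip":138,"travel":[0.2,0.1,0],"twist":0},{"grip":138,"travel":[0,0,-3],"twist":0},{"grip":138,"travel":[0,0,-2],"twist":0},{"grip":138,"travel":[0,0,-0.9],"twist":0},{"grip":138,"travel":[0,0,0],"twist":0}]' 50; python3 -m jog '[{"grip":255,"travel":[0,0,0],"twist":0},{"grip":255,"travel":[0,0,0],"twist":0},{"grip":255,"travel":[0,0,0],"twist":0},{"grip":255,"travel":[0,0,0],"twist":0}]'
```

```text
time: 11.65
position: [0.5615, -0.0042, 0.0435]
tool_rot: [0.703, 0.711, -0.0, -0.0]
ft_force: [-1.2, 0.4, -0.5]
grip_width: 0.0397
time: 12.05
position: [0.5603, -0.0053, 0.0442]
tool_rot: [0.703, 0.711, -0.001, -0.001]
ft_force: [-3.3, -0.6, 6.8]
grip_width: 0.0167
```

```bash
python3 -m jog '[{"grip":255,"travel":[0.4,0,0],"twist":0},{"grip":255,"travel":[0.4,0,0],"twist":0},{"grip":255,"travel":[0.4,0,0],"twist":0},{"grip":255,"travel":[0.4,0,0],"twist":0},{"grip":255,"travel":[0.4,0,0],"twist":0},{"grip":255,"travel":[0.3,0,0],"twist":0},{"grip":255,"travel":[0,0,0],"twist":0},{"grip":255,"travel":[0,0,0],"twist":0}]'
```

```text
time: 12.85
position: [0.5653, -0.0047, 0.0438]
tool_rot: [0.702, 0.712, -0.014, -0.016]
ft_force: [-30.7, -8.9, 30.3]
grip_width: 0.017
```

```bash
python3 -m jog '[{"grip":255,"travel":[0,0,0.2],"twist":0},{"grip":255,"travel":[0,0,0.1],"twist":0},{"grip":255,"travel":[0,0,0],"twist":0},{"grip":255,"travel":[0,0,0],"twist":0}]'
```

```text
time: 13.25
position: [0.5731, -0.0039, 0.0441]
tool_rot: [0.703, 0.711, -0.008, -0.01]
ft_force: [-14.0, -1.5, 1.2]
grip_width: 0.0165
```

```bash
python3 -m jog '[{"grip":255,"travel":[0.3,0,0],"twist":0},{"grip":255,"travel":[0.2,0,0],"twist":0},{"grip":255,"travel":[0,0,0.3],"twist":0},{"grip":255,"travel":[0,0,0.3],"twist":0},{"grip":255,"travel":[0,0,0.3],"twist":0},{"grip":255,"travel":[0,0,0.3],"twist":0}]' 50;python3 -m jog '[{"grip":255,"travel":[0,0,0.5],"twist":0},{"grip":255,"travel":[0,0,0.5],"twist":0},{"grip":255,"travel":[0,0,0.5],"twist":0},{"grip":255,"travel":[0,0,0],"twist":0}]'
```

```text
time: 13.85
position: [0.5884, -0.0051, 0.0583]
tool_rot: [0.703, 0.711, -0.0, -0.001]
ft_force: [0.6, -0.4, -1.3]
grip_width: 0.0171
time: 14.25
position: [0.5904, -0.0055, 0.0746]
tool_rot: [0.703, 0.711, 0.001, 0.001]
ft_force: [0.7, 0.9, -1.6]
grip_width: 0.0165
```

```bash
python3 -m jog '[{"grip":255,"travel":[0,0,4],"twist":0},{"grip":255,"travel":[0,0,3.5],"twist":0},{"grip":255,"travel":[-1.6,4.6,0],"twist":-2.3},{"grip":255,"travel":[-1.7,4.6,0],"twist":-2.3},{"grip":255,"travel":[-1.7,4.6,0],"twist":-2.3},{"grip":255,"travel":[-1.7,4.6,0],"twist":-2.2},{"grip":255,"travel":[-1.7,4.7,0],"twist":0},{"grip":255,"travel":[-1.7,4.7,0],"twist":0}]';python3 -m jog '[{"grip":255,"travel":[0,0,-4],"twist":0},{"grip":255,"travel":[0,0,-3],"twist":0},{"grip":255,"travel":[0,0,0],"twist":0},{"grip":255,"travel":[0,0,0],"twist":0}]'
```

```text
time: 15.05
position: [0.4877, 0.2744, 0.1486]
tool_rot: [0.758, 0.653, 0.0, 0.0]
ft_force: [0.3, 0.2, -0.9]
grip_width: 0.0167
time: 15.45
position: [0.4884, 0.2726, 0.0784]
tool_rot: [0.758, 0.653, -0.0, -0.0]
ft_force: [0.5, 0.5, -0.5]
grip_width: 0.0163
```

```bash
python3 -m jog '[{"grip":255,"travel":[0.1,0,-2],"twist":0},{"grip":255,"travel":[0,0,-1.3],"twist":0},{"grip":255,"travel":[0,0,-0.3],"twist":0},{"grip":255,"travel":[0,0,0],"twist":0},{"grip":255,"travel":[0,0,0],"twist":0}]';python3 -m jog '[{"grip":255,"travel":[0,0,-0.2],"twist":0},{"grip":255,"travel":[0,0,-0.1],"twist":0},{"grip":255,"travel":[0,0,0],"twist":0}]'
```

```text
time: 15.95
position: [0.49, 0.2727, 0.0433]
tool_rot: [0.758, 0.653, 0.001, 0.0]
ft_force: [-0.2, -0.6, -1.3]
grip_width: 0.0167
time: 16.25
position: [0.4895, 0.2727, 0.0397]
tool_rot: [0.758, 0.653, 0.0, 0.0]
ft_force: [0.1, -0.1, -1.0]
grip_width: 0.017
```

```bash
python3 -m jog '[{"grip":255,"travel":[0,0,-0.2],"twist":0},{"grip":255,"travel":[0,0,-0.1],"twist":0},{"grip":255,"travel":[0,0,0],"twist":0}]'
```

```text
time: 16.55
position: [0.4897, 0.2728, 0.0382]
tool_rot: [0.757, 0.653, 0.0, 0.0]
ft_force: [-1.2, -0.7, 11.4]
grip_width: 0.0167
```

```bash
python3 -m jog '[{"grip":165,"travel":[0,0,0],"twist":0},{"grip":165,"travel":[0,0,0],"twist":0},{"grip":165,"travel":[0,0,0],"twist":0},{"grip":165,"travel":[0,0,3],"twist":0},{"grip":165,"travel":[0,0,4],"twist":0},{"grip":165,"travel":[0,0,4],"twist":0}]';  python3 -m jog '[{"grip":138,"travel":[-1,-4.7,0],"twist":2.3},{"grip":138,"travel":[-1,-4.7,0],"twist":2.3},{"grip":138,"travel":[-1,-4.6,0],"twist":2.3},{"grip":138,"travel":[-1,-4.6,0],"twist":2.2},{"grip":138,"travel":[-0.9,-4.7,0],"twist":0},{"grip":138,"travel":[-0.9,-4.7,0],"twist":0},{"grip":138,"travel":[0,0,-4],"twist":0},{"grip":138,"travel":[0,0,0],"twist":0}]';  python3 -m jog '[{"grip":138,"travel":[0,0,0],"twist":0},{"grip":138,"travel":[0,0,0],"twist":0}]'
```

```text
time: 17.15
position: [0.4889, 0.2725, 0.1468]
tool_rot: [0.758, 0.653, -0.001, -0.0]
ft_force: [1.1, -0.2, 0.3]
grip_width: 0.0305
time: 17.95
position: [0.4289, -0.0084, 0.1033]
tool_rot: [0.705, 0.709, -0.002, -0.004]
ft_force: [-1.1, 0.4, 0.4]
grip_width: 0.0396
time: 18.15
position: [0.4319, -0.0064, 0.1075]
tool_rot: [0.703, 0.712, 0.0, 0.001]
ft_force: [0.6, -0.2, -0.1]
grip_width: 0.04
```

Settled at x=0.432. Descend 6.6 cm and grip.

```bash
python3 -m jog '[{"grip":138,"travel":[0,0,-3],"twist":0},{"grip":138,"travel":[0,0,-2.5],"twist":0},{"grip":138,"travel":[0,0,-1.1],"twist":0},{"grip":138,"travel":[0,0,0],"twist":0},{"grip":138,"travel":[0,0,0],"twist":0}]'; python3 -m jog '[{"grip":255,"travel":[0,0,0],"twist":0},{"grip":255,"travel":[0,0,0],"twist":0},{"grip":255,"travel":[0,0,0],"twist":0},{"grip":255,"travel":[0,0,0],"twist":0}]'; python3 -m jog '[{"grip":255,"travel":[0.4,0,0.1],"twist":0},{"grip":255,"travel":[0.4,0,0.1],"twist":0},{"grip":255,"travel":[0.4,0,0.1],"twist":0},{"grip":255,"travel":[0.4,0,0],"twist":0},{"grip":255,"travel":[0,0,0],"twist":0}]'
```

```text
time: 18.65
position: [0.4321, -0.0068, 0.0414]
tool_rot: [0.703, 0.711, 0.0, 0.001]
ft_force: [-0.5, -0.2, 0.2]
grip_width: 0.0397
time: 19.05
position: [0.4317, -0.0074, 0.0409]
tool_rot: [0.703, 0.711, 0.0, 0.0]
ft_force: [-0.2, 0.5, 2.2]
grip_width: 0.0166
time: 19.55
position: [0.4402, -0.0056, 0.0425]
tool_rot: [0.703, 0.711, -0.004, -0.007]
ft_force: [-9.4, -1.5, -0.9]
grip_width: 0.0166
```

```bash
python3 -m jog '[{"grip":255,"travel":[0.4,0,0],"twist":0},{"grip":255,"travel":[0.4,0,0],"twist":0},{"grip":255,"travel":[0.3,0,0],"twist":0},{"grip":255,"travel":[0,0,0],"twist":0},{"grip":255,"travel":[0,0,0],"twist":0}]'
```

```text
time: 20.05
position: [0.4478, -0.0047, 0.0422]
tool_rot: [0.703, 0.711, -0.006, -0.01]
ft_force: [-13.6, -0.9, 0.5]
grip_width: 0.0163
```

```bash
python3 -m jog '[{"grip":255,"travel":[0,0,0.3],"twist":0},{"grip":255,"travel":[0,0,0.3],"twist":0},{"grip":255,"travel":[0,0,0.3],"twist":0},{"grip":255,"travel":[0,0,0.4],"twist":0},{"grip":255,"travel":[0,0,0.7],"twist":0},{"grip":255,"travel":[0,0,1],"twist":0},{"grip":255,"travel":[0,0,0],"twist":0}]' 50;python3 -m jog '[{"grip":255,"travel":[0,0,4],"twist":0},{"grip":255,"travel":[0,0,3.5],"twist":0},{"grip":255,"travel":[-0.3,4.7,0],"twist":-2.3},{"grip":255,"travel":[-0.3,4.8,0],"twist":-2.3},{"grip":255,"travel":[-0.3,4.8,0],"twist":-2.3},{"grip":255,"travel":[-0.3,4.8,0],"twist":-2.2},{"grip":255,"travel":[-0.3,4.8,0],"twist":0},{"grip":255,"travel":[-0.3,4.8,0],"twist":0}]';python3 -m jog '[{"grip":255,"travel":[0,0,-4],"twist":0},{"grip":255,"travel":[0,0,-3],"twist":0},{"grip":255,"travel":[0,0,0],"twist":0},{"grip":255,"travel":[0,0,0],"twist":0}]'
```

```text
time: 20.75
position: [0.46, -0.0076, 0.0749]
tool_rot: [0.703, 0.711, 0.001, 0.002]
ft_force: [0.8, -0.8, -1.2]
grip_width: 0.0168
time: 21.55
position: [0.4402, 0.2817, 0.1488]
tool_rot: [0.757, 0.653, 0.0, 0.0]
ft_force: [1.6, -0.1, -1.6]
grip_width: 0.0165
time: 21.95
position: [0.4404, 0.2796, 0.0785]
tool_rot: [0.758, 0.653, -0.0, -0.0]
ft_force: [0.6, -0.2, -0.7]
grip_width: 0.0166
```

```bash
python3 -m jog '[{"grip":255,"travel":[0,0.1,-2],"twist":0},{"grip":255,"travel":[0,0,-1.5],"twist":0},{"grip":255,"travel":[0,0,-0.3],"twist":0},{"grip":255,"travel":[0,0,0],"twist":0},{"grip":255,"travel":[0,0,0],"twist":0}]';python3 -m jog '[{"grip":255,"travel":[0,0,-0.3],"twist":0},{"grip":255,"travel":[0,0,-0.1],"twist":0},{"grip":255,"travel":[0,0,0],"twist":0}]'
```

```text
time: 22.45
position: [0.4415, 0.2808, 0.0419]
tool_rot: [0.758, 0.653, 0.001, 0.0]
ft_force: [0.5, 0.5, -2.1]
grip_width: 0.0168
time: 22.75
position: [0.4405, 0.2807, 0.0367]
tool_rot: [0.758, 0.653, 0.0, 0.0]
ft_force: [-1.0, 0.3, -0.8]
grip_width: 0.0165
```

```bash
python3 -m jog '[{"grip":255,"travel":[0,0,-0.2],"twist":0},{"grip":255,"travel":[0,0,-0.1],"twist":0},{"grip":255,"travel":[0,0,0],"twist":0}]'; python3 -m jog '[{"grip":165,"travel":[0,0,0],"twist":0},{"grip":165,"travel":[0,0,0],"twist":0},{"grip":165,"travel":[0,0,0],"twist":0},{"grip":165,"travel":[0,0,3],"twist":0},{"grip":165,"travel":[0,0,4],"twist":0},{"grip":165,"travel":[0,0,4],"twist":0}]'; python3 -m jog '[{"grip":165,"travel":[4.5,-1,1],"twist":0},{"grip":165,"travel":[4.5,-2,0],"twist":2},{"grip":165,"travel":[4.5,-2,0],"twist":2},{"grip":165,"travel":[4.5,-2,0],"twist":2},{"grip":165,"travel":[4.5,-2,0],"twist":0},{"grip":165,"travel":[4.5,-2,0],"twist":0},{"grip":165,"travel":[0,-4,0],"twist":0},{"grip":165,"travel":[0,-4,0],"twist":0}]';python3 -m jog '[{"grip":165,"travel":[0,-4.5,0],"twist":0},{"grip":165,"travel":[0,0,0],"twist":0},{"grip":165,"travel":[0,0,0],"twist":0}]'
python3 - <<'E'
from h import *
im=shot('top','t4.png'); s=shot('side','s4.png')
cv2.imwrite('pics/c4.png',np.hstack([cv2.resize(im[115:235,110:190],(400,600),interpolation=cv2.INTER_CUBIC),cv2.resize(im[115:235,305:385],(400,600),interpolation=cv2.INTER_CUBIC)]))
print([(np.round(d["at"],3).tolist(),round(d["p"],2)) for d in search_frame("turning_bar","side")])
E
```

```text
time: 23.05
position: [0.4407, 0.2808, 0.0348]
tool_rot: [0.757, 0.653, 0.0, 0.0]
ft_force: [-1.2, -1.1, 11.0]
grip_width: 0.0168
time: 23.65
position: [0.4399, 0.2804, 0.1439]
tool_rot: [0.758, 0.653, -0.001, -0.0]
ft_force: [0.4, 0.4, 0.6]
grip_width: 0.0307
time: 24.45
position: [0.7114, 0.0895, 0.152]
tool_rot: [0.722, 0.692, -0.0, -0.0]
ft_force: [-0.7, -0.3, 0.7]
grip_width: 0.0307
time: 24.75
position: [0.7102, 0.0443, 0.1528]
tool_rot: [0.723, 0.691, -0.0, -0.001]
ft_force: [0.3, 0.7, -0.4]
grip_width: 0.0305
[]
```

View pics/c4.png

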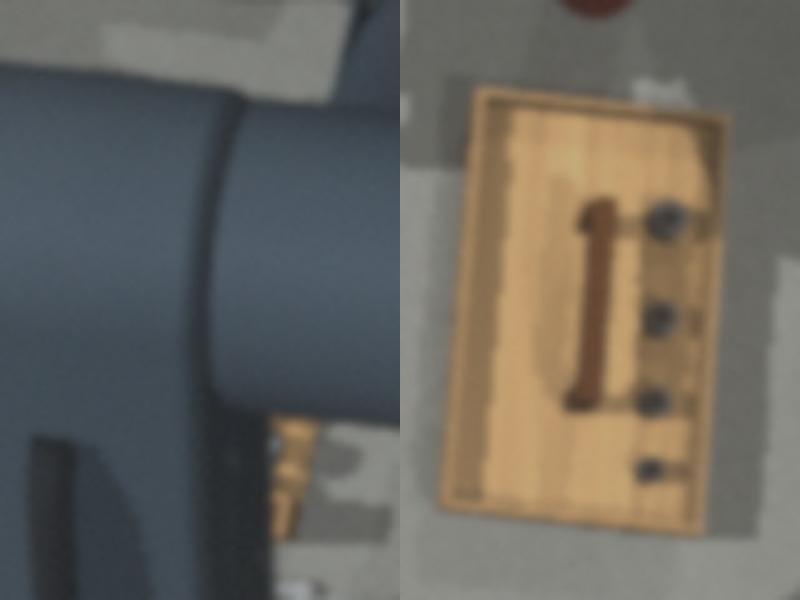

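```bash
python3 -m jog '[{"grip":160,"travel":[0.4,-0.9,-3],"twist":-3.7},{"grip":160,"travel":[0,0,-3.5],"twist":0},{"grip":160,"travel":[0,0,-3.5],"twist":0},{"grip":160,"travel":[0,0,0],"twist":0},{"grip":160,"travel":[0,0,0],"twist":0}]' 30
python3 - <<'E'
from h import *
s=shot('side','s5.png')
cv2.imwrite('pics/c5.png',cv2.resize(s[100:225,195:345],(720,600),interpolation=cv2.INTER_CUBIC))
E
```

```text
time: 25.4
position: [0.7141, 0.0382, 0.0532]
tool_rot: [0.744, 0.669, -0.0, -0.001]
ft_force: [0.4, -0.0, -0.2]
grip_width: 0.0325
```

View pics/c5.png

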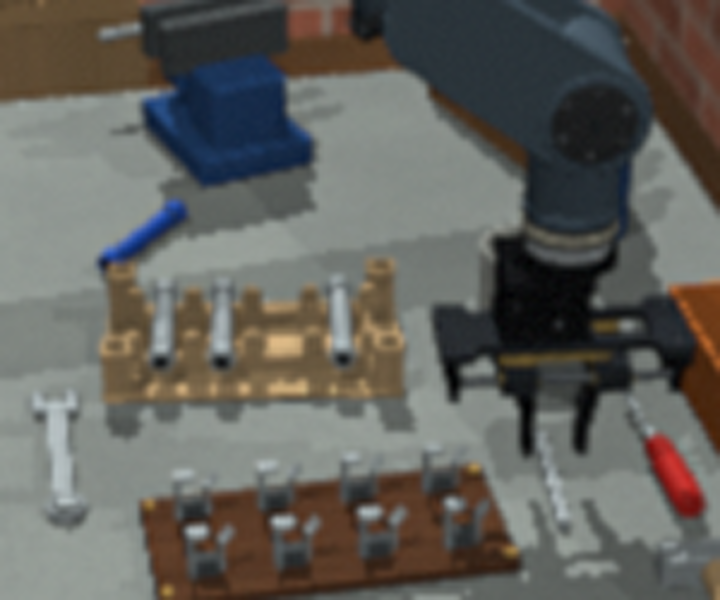

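```bash
python3 -m jog '[{"grip":160,"travel":[0,-0.2,-2],"twist":0},{"grip":160,"travel":[0,0,-0.8],"twist":0},{"grip":160,"travel":[0,0,0],"twist":0},{"grip":160,"travel":[0,0,0],"twist":0}]' 30; python3 -m jog '[{"grip":255,"travel":[0,0,0],"twist":0},{"grip":255,"travel":[0,0,0],"twist":0},{"grip":255,"travel":[0,0,0],"twist":0},{"grip":255,"travel":[0,0,0],"twist":0},{"grip":255,"travel":[0,0,3],"twist":0},{"grip":255,"travel":[0,0,4],"twist":0},{"grip":255,"travel":[0,0,4],"twist":0},{"grip":255,"travel":[0,0,0],"twist":0}]'
```

```text
time: 25.85
position: [0.7152, 0.0349, 0.0269]
tool_rot: [0.744, 0.668, 0.001, 0.001]
ft_force: [-0.7, -0.5, -0.5]
grip_width: 0.0325
time: 26.65
position: [0.7189, 0.0344, 0.1427]
tool_rot: [0.744, 0.668, 0.005, 0.005]
ft_force: [1.7, 0.6, -0.5]
grip_width: 0.0092
```

```bash
python3 -m jog '[{"grip":255,"travel":[-1.7,-2.6,0],"twist":-8},{"grip":255,"travel":[-1.7,-2.6,0],"twist":-8},{"grip":255,"travel":[-1.7,-2.6,0],"twist":-8},{"grip":255,"travel":[-1.7,-2.6,0],"twist":-8},{"grip":255,"travel":[-1.7,-2.6,0],"twist":-8},{"grip":255,"travel":[-1.7,-2.6,0],"twist":-8},{"grip":255,"travel":[-1.7,-2.6,0],"twist":-8},{"grip":255,"travel":[-1.7,-2.6,0],"twist":-8}]'; python3 -m jog '[{"grip":255,"travel":[-1.8,-2.6,0],"twist":-8},{"grip":255,"travel":[-1.8,-2.6,0],"twist":-8},{"grip":255,"travel":[-1.8,-2.6,0],"twist":-8},{"grip":255,"travel":[0,0,0],"twist":-0.8},{"grip":255,"travel":[0,0,0],"twist":0},{"grip":255,"travel":[0,0,0],"twist":0}]'
python3 - <<'E'
from h import *
s=shot('side','s6.png');t=shot('top','t6.png')
cv2.imwrite('pics/c6.png',np.hstack([cv2.resize(s[200:300,225:335],(550,500),interpolation=cv2.INTER_CUBIC),cv2.resize(t[120:230,320:375],(250,500),interpolation=cv2.INTER_CUBIC)]))
E
```

```text
time: 27.45
position: [0.5772, -0.174, 0.1347]
tool_rot: [0.986, 0.169, -0.001, -0.0]
ft_force: [-0.0, -0.9, -0.8]
grip_width: 0.0097
time: 28.05
position: [0.5246, -0.2504, 0.1352]
tool_rot: [0.999, -0.043, -0.0, -0.0]
ft_force: [-0.8, -0.4, -1.6]
grip_width: 0.0095
```

View pics/c6.png

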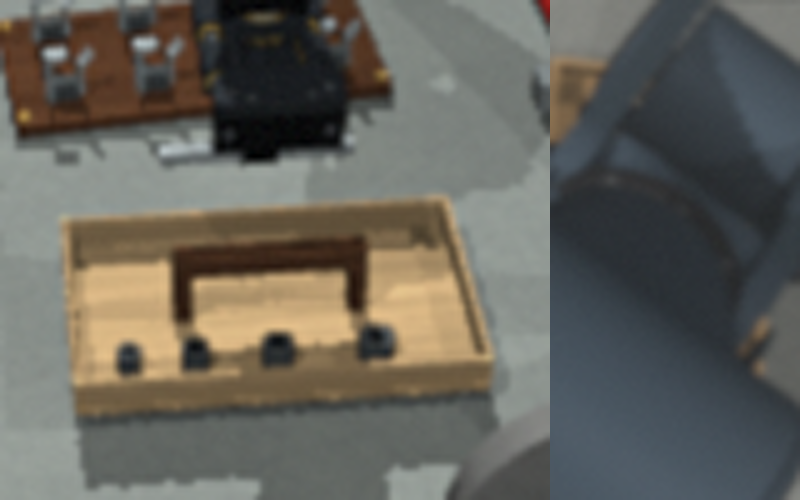

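```bash
python3 - <<'E'
from h import *
rect=np.array([[-.125,.075,.04],[.125,.075,.04],[.125,-.075,.04],[-.125,-.075,.04]])
px=[crop(*q,5,225,200) for q in[(66,217),(446,199),(492,357),(78,388)]]
print(proj("side",world(rect,[.5242,-.2902,np.radians(-5)])).round(1).tolist(),np.round(px,1).tolist())
p,e=fit(rect,px,[.52,-.29,0],"side");print(p[:2].round(4),np.degrees(p[2]).round(1),e)
print("bar ends proj (L,R)",proj("side",world([[-.06,0,.118],[.06,0,.118]],[.5246,-.2504,np.radians(-5)])).round(1), crop(160,153,5,225,200),crop(350,140,5,225,200))
E
```

```text
[[236.2, 243.3], [313.5, 238.6], [322.9, 271.2], [238.8, 276.6]] [[237.8, 243.0], [313.8, 239.4], [323.0, 271.0], [240.2, 277.2]]
[ 0.5267 -0.2913] -5.1 [[-0.8, 0.4], [0.6, -0.6], [0.8, 0.4], [-0.6, -0.4]]
bar ends proj (L,R) [[256.3 230.1]
 [295.3 227.8]] [256.6, 230.2] [294.6, 227.6]
```

```bash
python3 -m jog '[{"grip":255,"travel":[0.1,0,-3],"twist":0},{"grip":255,"travel":[0.1,0,-3],"twist":0},{"grip":255,"travel":[0,0,-2],"twist":0},{"grip":255,"travel":[0,0,0],"twist":0},{"grip":255,"travel":[0,0,0],"twist":0}]'; python3 -m jog '[{"grip":255,"travel":[0,0,-0.3],"twist":0},{"grip":255,"travel":[0,0,-0.2],"twist":0},{"grip":255,"travel":[0,0,0],"twist":0},{"grip":255,"travel":[0,0,0],"twist":0}]'
```

```text
time: 28.65
position: [0.5269, -0.2506, 0.0555]
tool_rot: [0.999, -0.043, -0.0, -0.0]
ft_force: [-0.1, 0.2, 0.2]
grip_width: 0.0097
time: 29.05
position: [0.5267, -0.2515, 0.0511]
tool_rot: [0.999, -0.044, 0.0, 0.0]
ft_force: [-0.7, -0.4, -0.2]
grip_width: 0.0092
```

```bash
python3 -m jog '[{"grip":255,"travel":[0,0,-0.2],"twist":0},{"grip":255,"travel":[0,0,-0.1],"twist":0},{"grip":255,"travel":[0,0,0],"twist":0},{"grip":255,"travel":[0,0,0],"twist":0}]'
```

```text
time: 29.45
position: [0.5264, -0.2513, 0.0475]
tool_rot: [0.999, -0.044, -0.0, -0.0]
ft_force: [-0.4, -0.1, -1.6]
grip_width: 0.0097
```

```bash
python3 -m jog '[{"grip":255,"travel":[0,0,-0.15],"twist":0},{"grip":255,"travel":[0,0,0],"twist":0},{"grip":255,"travel":[0,0,0],"twist":0}]'; python3 -m jog '[{"grip":190,"travel":[0,0,0],"twist":0},{"grip":190,"travel":[0,0,0],"twist":0},{"grip":190,"travel":[0,0,0],"twist":0},{"grip":190,"travel":[0,0,3],"twist":0},{"grip":190,"travel":[0,0,4],"twist":0},{"grip":190,"travel":[0,0,4],"twist":0}]'; python3 -m jog '[{"grip":138,"travel":[-3,-3,2],"twist":0},{"grip":138,"travel":[-3,-3,0],"twist":0},{"grip":138,"travel":[-3,-3,0],"twist":0},{"grip":138,"travel":[-2,-4,0],"twist":0},{"grip":138,"travel":[-2,-4,0],"twist":0},{"grip":138,"travel":[-2,-4,0],"twist":0},{"grip":138,"travel":[0,0,0],"twist":0}]'
python3 - <<'E'
from h import *
s=shot('side','s7.png');t=shot('top','t7.png')
cv2.imwrite('pics/c7.png',np.hstack([cv2.resize(t[120:230,112:187],(375,550),interpolation=cv2.INTER_CUBIC),cv2.resize(t[120:230,305:385],(400,550),interpolation=cv2.INTER_CUBIC)]))
E
```

```text
time: 29.75
position: [0.5264, -0.2513, 0.046]
tool_rot: [0.999, -0.044, -0.0, -0.0]
ft_force: [0.4, 0.2, 0.1]
grip_width: 0.0095
time: 30.35
position: [0.526, -0.251, 0.1567]
tool_rot: [0.999, -0.044, -0.001, -0.001]
ft_force: [-0.0, -0.6, 0.4]
grip_width: 0.0218
time: 31.05
position: [0.3743, -0.4676, 0.1766]
tool_rot: [0.999, -0.046, 0.001, 0.003]
ft_force: [-0.1, 0.9, -0.8]
grip_width: 0.0399
```

View pics/c7.png

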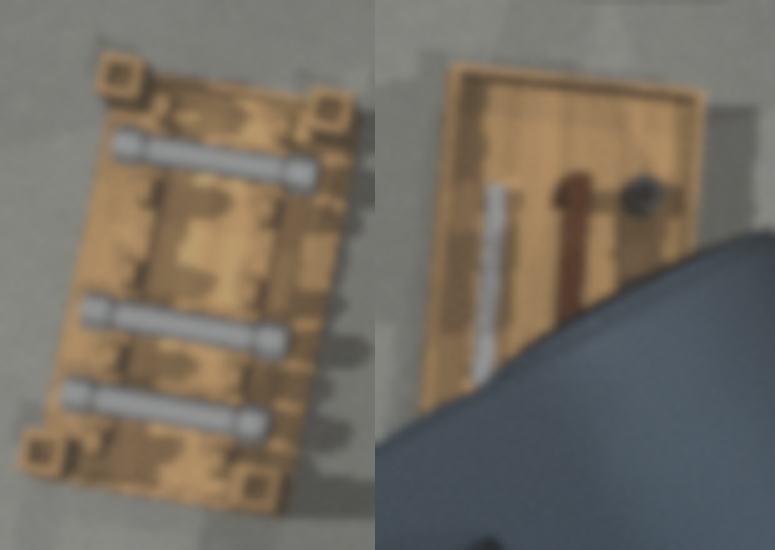

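```bash
python3 - <<'E'
from h import *
def rect(a,b,z): return np.array([[a,b,z],[a,-b,z],[-a,b,z],[-a,-b,z]])
def show(n,r): p,e=r; print(n,np.round(p[:2],4),"yaw",round(np.degrees(p[2]),1),e); return p
l=show("lower",fit(rect(.112,.062,.048),[crop(*q,5,112,120) for q in[(120,75),(331,110),(42,452),(257,487)]],[.51,.26,0]))
u=show("upper",fit(rect(.125,.075,.040),[crop(q[0]-400,q[1],5,305,115) for q in[(475,85),(730,115),(440,508),(704,535)]],[.52,-.29,0]))
# upper tray inner/outer edges refined by overlaying model on enlarged pictures
t=cv2.imread("pics/t4.png"); k=7
def draw(img,off,pts,L,p,col):
    for a,b in L:
        q=proj("top",world([pts[a],pts[b]],p)); q=((q-off+.5)*k-.5)
        cv2.line(img,tuple(np.round(q[0]*16).astype(int)),tuple(np.round(q[1]*16).astype(int)),col,1,cv2.LINE_AA,4)
A=cv2.resize(t[126:226,312:374],None,fx=k*.8,fy=k*.8,interpolation=cv2.INTER_CUBIC); k=5.6
sq=[(0,1),(1,3),(3,2),(2,0)]
draw(A,np.array([312,126]),rect(.125,.075,.04),sq,u,(0,0,255)); draw(A,np.array([312,126]),rect(.060,.007,.072),sq,u,(0,255,0))
t=cv2.imread("pics/t7.png")
B=cv2.resize(t[126:226,112:187],None,fx=k,fy=k,interpolation=cv2.INTER_CUBIC)
for x in(.112,-.112):
  for y in(.062,-.062): draw(B,np.array([112,126]),rect(.0075,.0075,.048)+[x,y,0],sq,l,(0,0,255))
cv2.imwrite("pics/c8.png",np.hstack([A,B])); print(A.shape,B.shape)
E
```

```text
lower [0.515  0.2688] yaw -8.4 [[0.1, -0.0], [-0.2, -0.1], [0.0, -0.0], [-0.0, 0.1]]
upper [ 0.525  -0.2903] yaw -5.0 [[0.3, 0.6], [-0.3, -0.1], [0.4, -0.2], [-0.5, -0.2]]
(560, 347, 3) (560, 420, 3)
```

View pics/c8.png

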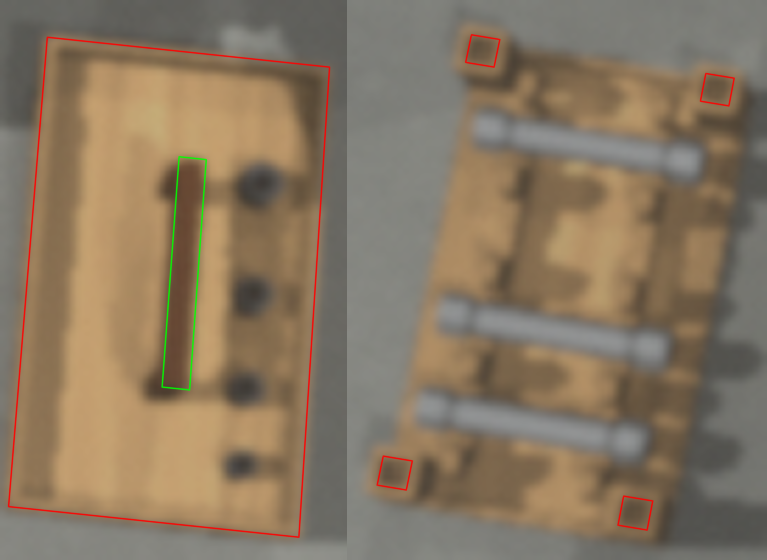

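```bash
python3 -m jog '[{"grip":125,"travel":[2.5,2.95,0],"twist":0},{"grip":125,"travel":[2.5,2.95,0],"twist":0},{"grip":125,"travel":[2.5,2.95,0],"twist":0},{"grip":125,"travel":[2.5,2.95,0],"twist":0},{"grip":125,"travel":[2.5,2.95,-1],"twist":0},{"grip":125,"travel":[2.5,2.95,-3],"twist":0},{"grip":125,"travel":[0,0,-3],"twist":0},{"grip":125,"travel":[0,0,0],"twist":0}]' 60; python3 -m jog '[{"grip":125,"travel":[0,0,0],"twist":0},{"grip":125,"travel":[0,0,0],"twist":0}]'
```

```text
time: 31.95
position: [0.5246, -0.2789, 0.1025]
tool_rot: [0.999, -0.041, -0.004, -0.003]
ft_force: [-1.8, 0.7, -0.1]
grip_width: 0.0444
time: 32.15
position: [0.527, -0.2849, 0.1075]
tool_rot: [0.999, -0.044, 0.001, 0.001]
ft_force: [0.1, -0.3, -0.2]
grip_width: 0.0443
```

```bash
python3 - <<'E'
from h import *
s=shot('side','s9.png')
cv2.imwrite('pics/c9.png',cv2.resize(s[190:300,225:335],(600,600),interpolation=cv2.INTER_CUBIC))
rect=np.array([[-.125,.075,.04],[.125,.075,.04],[.125,-.075,.04],[-.125,-.075,.04]])
print(((proj("side",world(rect,[.525,-.2903,np.radians(-5)]))-[225,190]+.5)*600/110).round(0).tolist())
E
```

```text
[[65.0, 293.0], [487.0, 268.0], [538.0, 445.0], [79.0, 475.0]]
```

View pics/c9.png

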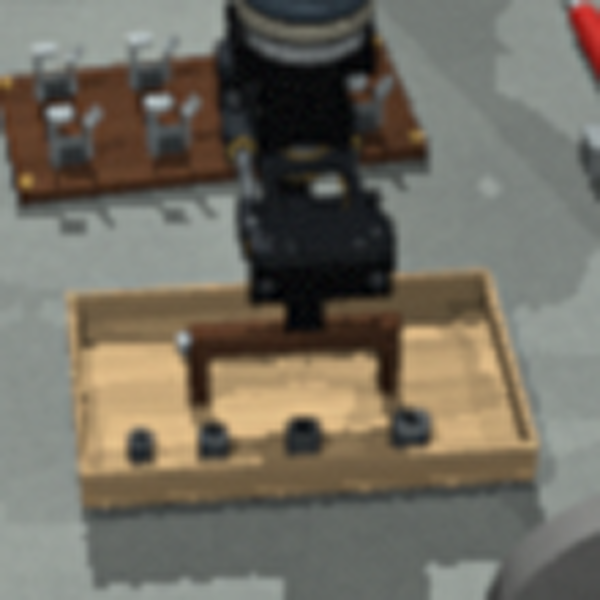

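```bash
python3 -m jog '[{"grip":125,"travel":[-0.2,-0.5,0],"twist":0},{"grip":125,"travel":[0,0,-2],"twist":0},{"grip":125,"travel":[0,0,-2.1],"twist":0},{"grip":125,"travel":[0,0,0],"twist":0},{"grip":125,"travel":[0,0,0],"twist":0}]' 60; python3 -m jog '[{"grip":255,"travel":[0,0,0],"twist":0},{"grip":255,"travel":[0,0,0],"twist":0},{"grip":255,"travel":[0,0,0],"twist":0},{"grip":255,"travel":[0,0,0],"twist":0},{"grip":255,"travel":[0,0,0],"twist":0}]'
```

```text
time: 32.7
position: [0.5243, -0.2901, 0.0656]
tool_rot: [0.999, -0.044, 0.0, 0.0]
ft_force: [0.2, -0.7, 0.4]
grip_width: 0.0443
time: 33.2
position: [0.5249, -0.2904, 0.0655]
tool_rot: [0.999, -0.043, 0.001, 0.001]
ft_force: [-0.8, -2.1, 1.8]
grip_width: 0.0133
```

```bash
python3 -m jog '[{"grip":255,"travel":[0,0,1],"twist":0},{"grip":255,"travel":[0,0,2],"twist":0},{"grip":255,"travel":[0,0,2.5],"twist":0},{"grip":255,"travel":[0,0,2.5],"twist":0},{"grip":255,"travel":[0,0,2.5],"twist":0},{"grip":255,"travel":[0,0,1.5],"twist":0},{"grip":255,"travel":[0,0,0],"twist":0}]'; python3 -m jog '[{"grip":255,"travel":[0,1.5,0],"twist":0},{"grip":255,"travel":[0,3,0],"twist":0},{"grip":255,"travel":[0,3.5,0],"twist":-0.4},{"grip":255,"travel":[0,3.5,0],"twist":-0.5},{"grip":255,"travel":[-0.1,3.5,0],"twist":-0.5},{"grip":255,"travel":[-0.1,3.5,0],"twist":-0.5},{"grip":255,"travel":[-0.2,3.5,0],"twist":-0.5},{"grip":255,"travel":[-0.2,3.5,0],"twist":-0.5}]';python3 -m jog '[{"grip":255,"travel":[-0.2,3.5,0],"twist":-0.5},{"grip":255,"travel":[-0.2,3.5,0],"twist":0},{"grip":255,"travel":[0,3.5,0],"twist":0},{"grip":255,"travel":[0,3.5,0],"twist":0},{"grip":255,"travel":[0,3.5,0],"twist":0},{"grip":255,"travel":[0,3.5,0],"twist":0},{"grip":255,"travel":[0,3,0],"twist":0},{"grip":255,"travel":[0,1.9,0],"twist":0}]';python3 -m jog '[{"grip":255,"travel":[0,0,0],"twist":0},{"grip":255,"travel":[0,0,0],"twist":0},{"grip":255,"travel":[0,0,0],"twist":0}]'
```

```text
time: 33.9
position: [0.5251, -0.2893, 0.1869]
tool_rot: [0.999, -0.043, 0.001, 0.001]
ft_force: [0.6, 0.6, -6.7]
grip_width: 0.0134
time: 34.7
position: [0.5161, -0.0315, 0.1833]
tool_rot: [0.998, -0.069, -0.003, -0.001]
ft_force: [1.1, 0.5, -6.3]
grip_width: 0.0133
time: 35.5
position: [0.5115, 0.2274, 0.1831]
tool_rot: [0.997, -0.072, -0.003, 0.0]
ft_force: [-0.0, 0.1, -6.0]
grip_width: 0.0134
time: 35.8
position: [0.5131, 0.2242, 0.184]
tool_rot: [0.997, -0.073, -0.002, 0.001]
ft_force: [0.5, 0.3, -7.0]
grip_width: 0.0136
```

```bash
python3 -m jog '[{"grip":255,"travel":[0.1,2.3,0],"twist":0},{"grip":255,"travel":[0.1,2.15,0],"twist":0},{"grip":255,"travel":[0,0,-2],"twist":0},{"grip":255,"travel":[0,0,-2],"twist":0},{"grip":255,"travel":[0,0,-1.6],"twist":0},{"grip":255,"travel":[0,0,0],"twist":0},{"grip":255,"travel":[0,0,0],"twist":0},{"grip":255,"travel":[0,0,0],"twist":0}]'
python3 - <<'E'
from h import *
s=shot('side','s10.png');t=shot('top','t10.png')
o=get_obs(); z=o["position"][2]-.0655
k=6; A=cv2.resize(s[135:205,205:295],None,fx=8,fy=8,interpolation=cv2.INTER_CUBIC); off=np.array([205,135])
def dr(P,p,c):
    q=((proj("side",world(P,p))-off+.5)*8-.5).astype(int); cv2.polylines(A,[q.reshape(-1,1,2)],True,c,1)
R=lambda a,b,z:np.array([[a,b,z],[a,-b,z],[-a,-b,z],[-a,b,z]])
dr(R(.125,.075,z+.04),[.515,.2688,np.radians(-8.4)],(0,0,255))
for x in(.112,-.112):
  for y in(.062,-.062): dr(R(.0075,.0075,.048)+[x,y,0],[.515,.2688,np.radians(-8.4)],(0,255,0)); dr(R(.002,.002,z)+[x,y,0],[.515,.2688,np.radians(-8.4)],(255,255,0))
cv2.imwrite("pics/c10.png",A); print(A.shape,z,o["position"])
E
```

```text
time: 36.6
position: [0.5174, 0.269, 0.13]
tool_rot: [0.997, -0.074, 0.001, -0.0]
ft_force: [0.2, 0.1, -6.4]
grip_width: 0.0129
(560, 720, 3) 0.0646660235968404 [0.51733785 0.2692081  0.13016602]
```

View pics/c10.png

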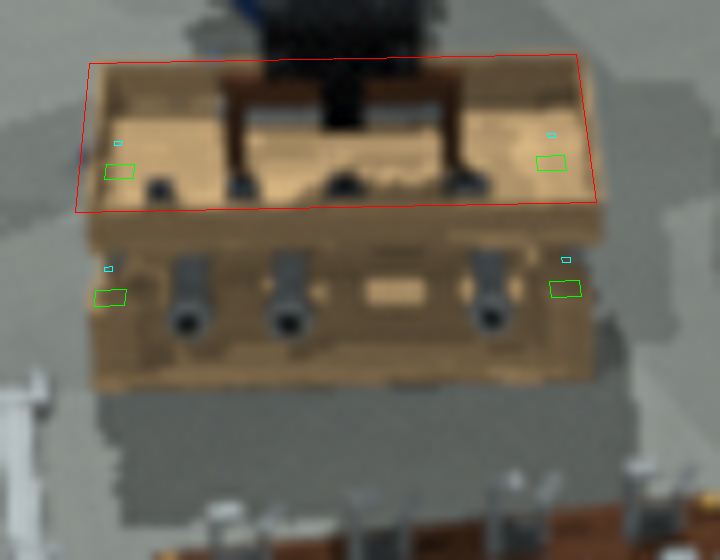

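```bash
python3 - <<'E'
from h import *
off=np.array([205,135]); f=lambda P,p:((proj("side",world(P,p))-off+.5)*8-.5).round().astype(int).tolist()
L=[.515,.2688,np.radians(-8.4)]
print("lower bottom front",f([[-.125,-.075,0],[.125,-.075,0]],L), "image 96,388 / 590,378")
z=.0647
for dx in(0,.0023): print("upper front bottom wall / top",f([[-.125,-.075,z+.014],[.125,-.075,z+.014],[-.125,-.075,z+.04],[.125,-.075,z+.04],[-.125,.075,z+.04],[.125,.075,z+.04]],[.515+dx,.2688,L[2]]))
E
```

```text
lower bottom front [[88, 395], [592, 385]] image 96,388 / 590,378
upper front bottom wall / top [[79, 259], [595, 249], [76, 212], [596, 202], [90, 63], [577, 54]]
upper front bottom wall / top [[84, 258], [600, 248], [81, 212], [601, 202], [94, 63], [581, 54]]
```

```bash
python3 -m jog '[{"grip":255,"travel":[-0.25,0,0],"twist":0},{"grip":255,"travel":[0,0,-0.8],"twist":0},{"grip":255,"travel":[0,0,-0.5],"twist":0},{"grip":255,"travel":[0,0,0],"twist":0},{"grip":255,"travel":[0,0,0],"twist":0}]'; python3 -m jog '[{"grip":255,"travel":[0,0,-0.3],"twist":0},{"grip":255,"travel":[0,0,-0.3],"twist":0},{"grip":255,"travel":[0,0,-0.2],"twist":0},{"grip":255,"travel":[0,0,0],"twist":0}]'
```

```text
time: 37.2
position: [0.5137, 0.2692, 0.1156]
tool_rot: [0.997, -0.073, -0.0, 0.0]
ft_force: [1.2, 0.0, -6.2]
grip_width: 0.0133
time: 37.6
position: [0.5137, 0.2691, 0.1076]
tool_rot: [0.997, -0.073, -0.0, 0.0]
ft_force: [0.0, -0.1, -6.3]
grip_width: 0.0131
```

```bash
python3 -m jog '[{"grip":255,"travel":[0,0,-0.3],"twist":0},{"grip":255,"travel":[0,0,-0.3],"twist":0},{"grip":255,"travel":[0,0,-0.1],"twist":0},{"grip":255,"travel":[0,0,0],"twist":0}]'; python3 -m jog '[{"grip":255,"travel":[0,0,-0.2],"twist":0},{"grip":255,"travel":[0,0,0],"twist":0},{"grip":255,"travel":[0,0,0],"twist":0}]'
```

```text
time: 38.0
position: [0.5138, 0.2691, 0.1008]
tool_rot: [0.997, -0.073, -0.0, 0.0]
ft_force: [0.9, -0.7, -6.7]
grip_width: 0.0136
time: 38.3
position: [0.5142, 0.2693, 0.0996]
tool_rot: [0.997, -0.073, 0.0, -0.0]
ft_force: [-1.3, -0.3, -1.9]
grip_width: 0.0132
```

```bash
python3 -m jog '[{"grip":255,"travel":[0,0,-0.1],"twist":0},{"grip":125,"travel":[0,0,0],"twist":0},{"grip":125,"travel":[0,0,0],"twist":0},{"grip":125,"travel":[0,0,0],"twist":0},{"grip":125,"travel":[0,0,0],"twist":0}]'; python3 -m jog '[{"grip":125,"travel":[0,0,2],"twist":0},{"grip":125,"travel":[0,0,4],"twist":0},{"grip":125,"travel":[0,0,4],"twist":0},{"grip":125,"travel":[0,0,2],"twist":0},{"grip":125,"travel":[0,-4.5,0],"twist":0},{"grip":125,"travel":[0,-4.5,0],"twist":0},{"grip":125,"travel":[0,-4.5,0],"twist":0},{"grip":125,"travel":[0,-4.5,0],"twist":0}]'; python3 -m jog '[{"grip":125,"travel":[0,-4.5,0],"twist":0},{"grip":125,"travel":[0,-4.5,0],"twist":0},{"grip":125,"travel":[0,-4.5,0],"twist":0},{"grip":125,"travel":[0,-4.5,0],"twist":0},{"grip":125,"travel":[0,-4.5,0],"twist":0},{"grip":125,"travel":[0,-4.5,0],"twist":0},{"grip":125,"travel":[0,0,0],"twist":0},{"grip":125,"travel":[0,0,0],"twist":0}]'
python3 - <<'E'
from h import *
s=shot('side','s11.png');t=shot('top','t11.png')
cv2.imwrite('pics/c11.png',np.hstack([cv2.resize(t[120:230,110:190],(400,550),interpolation=cv2.INTER_CUBIC),cv2.resize(s[130:210,200:290],(400,356),interpolation=cv2.INTER_CUBIC)[:550].copy() if 0 else cv2.copyMakeBorder(cv2.resize(s[130:210,200:290],(400,356),interpolation=cv2.INTER_CUBIC),0,194,0,0,0)]))
E
```

```text
time: 38.8
position: [0.5143, 0.2693, 0.0981]
tool_rot: [0.997, -0.073, 0.0, -0.0]
ft_force: [0.8, 1.3, 0.2]
grip_width: 0.0374
time: 39.6
position: [0.5139, 0.0878, 0.2182]
tool_rot: [0.997, -0.073, 0.0, 0.0]
ft_force: [0.4, -0.1, 0.0]
grip_width: 0.0439
time: 40.4
position: [0.5137, -0.1817, 0.2178]
tool_rot: [0.997, -0.075, -0.0, -0.0]
ft_force: [-0.2, 0.3, 0.2]
grip_width: 0.0443
```

View pics/c11.png

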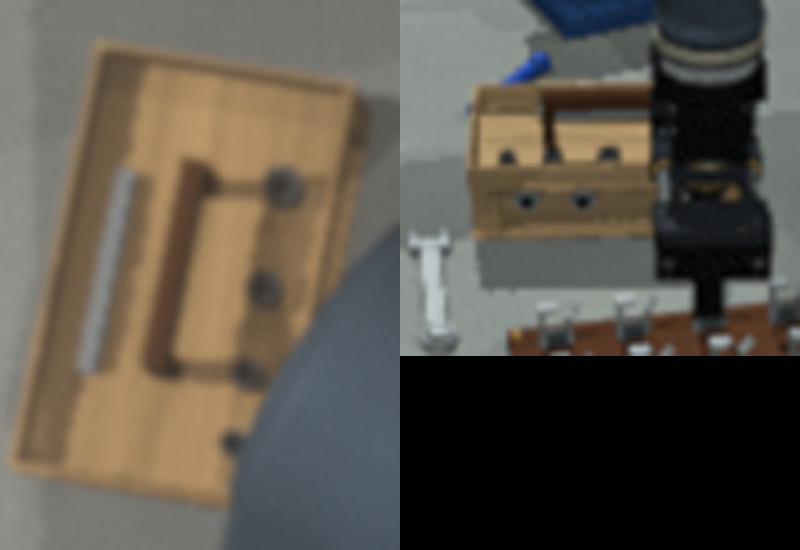

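```bash
python3 - <<'E'
from h import *
L=np.array([[.125,.075,.074],[.125,-.075,.074],[-.125,.075,.074]])
p,e=fit(L,[crop(*q,5,110,120) for q in[(98,40),(357,82),(13,467)]],[.515,.269,-.14]);print(p[:2].round(4),np.degrees(p[2]).round(1),e)
if np.hypot(p[0]-.515,p[1]-.2688)<.006: print(hand_in())
E
```

```text
[0.5141 0.2704] -8.0 [[0.2, -0.0], [0.0, -0.3], [-0.2, 0.3]]
the job is handed in; nothing more can be done
None
```

I've handed the job in. By my checks everything is in place, but the hand-in gave no verdict. It took about 40 s of the 210 s allowed.

- **Spanners:** Only three were in the rack; the place at x = -32 mm was empty. I pushed each one out past its sprung jaws and laid it in cradle 4, 2 or 1. The pictures showed all three lying in their notches, parallel to the tray.
- **Turning bar:** It lies flat on the empty side of the upper tray's floor. It was still there in the last picture.
- **Stacking:** The pins went into the sockets without catching. The tray stopped at tool height 99.6 mm; I expected 99.5 mm for fully home. A fit to the last top picture puts it within about 2 mm and 0.4° of the lower tray.

**What went less smoothly:**
- The first spanner jammed under its lip because I lifted too early (about 52 N at the wrist, limit 120 N). I lowered it and pushed further to free it.
- The second spanner stuck at about 31 N until I raised it slightly.
- The two cameras disagreed by 2–3 mm on the upper tray's position. I used the top camera because it agreed with the grasps.

**What I didn't check:**
- The last views were partly blocked by the arm. One corner of the upper tray and one spanner were hidden.
- I saw no sign of the upper tray being knocked or the grip slackening.
- I didn't measure the bystanders again at the end; no move went near them at their height.

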